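# Clear the mat and pile the component cases

### The arm

A 6-joint arm with a two-finger parallel gripper is mounted at the origin on the work surface. World frame = base frame: x ahead of the robot, y to its left, z up, the work surface at z = 0. Lengths are in m, angles in degrees, forces in N, time in s.
With the tool pointing down it reaches from about 0.275 to 0.75 m from the base axis. Payload 10.2 kg.
Tool frame: the origin (TCP) lies at the very end of the fingers, on their centre line; the grasp point (between the pads) lies 19 mm behind it; z points along the fingers, y is the line along which they close (so a half turn about z gives the same grasp; the last joint's range is limited). The gripper opens to 85 mm and grips with 20 to 120 N. Pads are 22 mm wide; open, the fingers measure 114 mm over their backs; the gripper's body (76 mm by 85 mm) begins 54 mm behind the grasp point. The pads swing forward as they close: fully open they stand 13 mm farther back than shut.
Start: joints at [-84.019, 17.928, 85.812, -0, 76.261, -12.8], TCP at [0.169, -0.497, 0.231] pointing down, gripper open.
Joint ranges: [-168.41, 168.41], [-55.51, 124.54], [10.69, 146.95], [-70.63, 250.63], [1, 178], [-165.06, 165.06]. Speed limits (degrees/s): [136.94, 136.94, 172.46, 180, 180, 180].

### API

Orientations are given as [roll, pitch, yaw] about the fixed x, y, z axes, in that order (R = Rz(yaw) Ry(pitch) Rx(roll)).
In Python, from station import * gives the robot as it stands. Calls block until the motion is done:
- reach(position, orientation): joint-space move of the TCP to a pose.
- move_straight(position, ori=None, feed=0.15): straight line of the TCP; ori=None keeps the orientation; feed is the mean speed in m/s.
- movej(angles): joint-space move.
- command_gripper(opening): finger opening in m; the grip force is fixed at half the most; returns when the fingers have stopped.
- pause(seconds).
- ik(position, orientation): joint angles nearest the present ones, or None.
- get_obs(): the state.
- camera(name): name is "scene" or "side" or "wrist"; returns a dict with "color" (480x640x3 uint8, red, green, blue), "range_z" (480x640 float32, m along the optical axis (not along the pixel's ray), 0 where there is no reading), "K" (3x3 intrinsics, pixels), "R" (3x3) and "t" (3): a world point X has camera coordinates R X + t. Camera axes: x right, y down, z forward; pixel columns grow to the right and rows downward; lengths in m; the calibration is good to about 2 mm. A picture is of the moment at which its call begins.
A pose or a line that the arm cannot do raises PlanningError and nothing moves.
- close_job(): hands the job in; it is judged then, once.
The state is a dict: "t": time; "joints": joint angles; "dq": joint speeds; "joint_efforts": joint torques, N m; "ee_pos": TCP position; "tool_rot": TCP orientation; "contact_force": force on the tool from outside, world axes, zero at the start; "wrist_torque": the same for the moment, N m; "gripper_width": finger opening in m; "finger_force": force on a finger pad.
Only numpy, scipy, OpenCV 4.12 (cv2) and the standard library are available. Lean on these libraries where they do the work, as an engineer would, in place of code of your own. Each camera call takes 0.05 s, during which the arm holds its last target. There are 200 camera calls.

### The job

Roll the lying spray can off the white outline, across the mat, until it rests along the stop bar at the mat's far edge, without lifting it. Then pile the three flat component cases squarely on one another inside the outline, long sides along its long sides, thickest at the bottom and thinnest on top, keeping them upright. Leave everything else on the bench where it is.

Things in the scene. Friction and masses are not known exactly. Their poses are not given: they have to be found in the camera images.
- mat: beige antistatic mat, fixed to the bench, 280 mm along its x, 220 mm along its y, 3 mm thick; origin at the centre of its underside (bench level). An aluminium stop bar, 15 mm thick and reaching 28 mm above the bench, runs the full width along its +x edge (the edge away from the robot); its flat face towards the robot is at mat x = +125 mm
- outline (a point): centre of the white rectangle printed on the mat, at mat x = -45 mm, y = 0, on the mat's top surface (3 mm above the bench); axes as the mat's. Inside of the lines: 76 mm along x, 112 mm along y, so 8 mm all round a case laid with its long side along y
- stop_face (a point): middle of the stop bar's face towards the robot, 25.5 mm above the bench (the height of the lying can's axis); axes as the mat's
- can: small closed white-and-grey aerosol can lying on its side over the outline, about 180 g; body 45 mm diameter and 100 mm long with a narrower black cap reaching 28 mm more at its +y end; origin on its axis at the middle of the 100 mm body (25.5 mm above the bench); its own y lies along the can's axis, roughly along mat y; x and z turn as it rolls. It rolls freely; when it touches the stop bar its axis is at mat x = +102.5 mm
- case_thick: black lidded component case with flat grey lid, closed, rigid, 60 mm along its x, 96 mm along its y and 30 mm high (the thickest of three cases of equal footprint); origin at the centre of its underside, z up; about 130 g
- case_medium: black lidded component case with flat grey lid, closed, rigid, 60 mm along its x, 96 mm along its y and 20 mm high (the middle one of three cases of equal footprint); origin at the centre of its underside, z up; about 100 g
- case_thin: black lidded component case with flat grey lid, closed, rigid, 60 mm along its x, 96 mm along its y and 12 mm high (the thinnest of three cases of equal footprint); origin at the centre of its underside, z up; about 70 g
- flux_jar: bystander, loose: amber glass jar with black lid, 42 mm across, 50 mm high, standing
- circuit_board: bystander, loose: green circuit board 55 x 85 x 4 mm lying flat, parts to 12 mm high
- screwdriver: bystander, loose: black-handled screwdriver, 170 mm long, lying
- solder_reel: bystander, loose: metal reel of solder, 62 mm across, 44 mm high, standing on its flange
- tip_cleaner: bystander, loose: dark steel pot of brass wool, 74 mm across, 45 mm high
- brush: bystander, loose: small wooden-handled brush, 150 mm long, lying
- multimeter: bystander, loose: black multimeter 170 x 80 x 42 mm, lying

How it is judged (in metres and radians):
On the way, in this order (a step that is already met when the one before it is completed fails the run):
1. the can has been rolled against the stop bar (x of can in the frame of mat between 0.0935 and 0.1115 m and y of can in the frame of mat between -0.06 and 0.06 m and z of can in the frame of mat between 0.0195 and 0.0315 m and angle between the y axis of can and the y axis of mat, either way round below 0.15 rad), for 0.2 s.
2. the thickest case lies flat inside the outline, released (x of case_thick in the frame of outline between -0.01 and 0.01 m and y of case_thick in the frame of outline between -0.01 and 0.01 m and z of case_thick in the frame of outline between -0.003 and 0.003 m and angle between the x axis of case_thick and the x axis of outline, either way round below 0.12 rad and angle between case_thick's own z axis and vertical below 0.05 rad and contact force between case_thick and the fingers below 0.05 N), for 0.2 s.
3. the middle case lies squarely on the thickest, released (horizontal distance between case_medium and case_thick below 0.007 m and z of case_medium in the frame of case_thick between 0.027 and 0.033 m and angle between the x axis of case_medium and the x axis of case_thick, either way round below 0.105 rad and angle between case_medium's own z axis and vertical below 0.05 rad and contact force between case_medium and the fingers below 0.05 N), for 0.2 s.
At the end, for the whole second after the job is handed in: Can on the mat along the bar: gap under 9 mm, skew under 0.15 rad, within 60 mm of its middle. Thick case flat in outline (10 mm in x and y, 0.12 rad), medium flat on it, thin on top (each 7 mm, 0.105 rad to the one below). All released, at rest (all of step 1 and all of step 2 and all of step 3 and horizontal distance between case_thin and case_medium below 0.007 m and z of case_thin in the frame of case_medium between 0.017 and 0.023 m and angle between the x axis of case_thin and the x axis of case_medium, either way round below 0.105 rad and angle between case_thin's own z axis and vertical below 0.05 rad and linear speed of each of case_thick, case_medium, case_thin, can below 0.02 m/s and contact force between each of case_thin, can and the fingers below 0.05 N); the robot touches nothing.
It fails at once if the can is lifted more than about 30 mm off the mat (height (world z) of can above 0.056 m).
It fails at once if a case is tipped more than 0.6 rad (angle between any of case_thick, case_medium, case_thin's own z axis and vertical above 0.6 rad).
It fails at once if another thing on the bench is moved more than 30 mm (distance of any of flux_jar, circuit_board, screwdriver, solder_reel, tip_cleaner, brush, multimeter from where it was at the start of the episode above 0.03 m).
It also fails if it takes over 72 s, if anything falls off the work surface, if the arm or the gripper's body presses on something with over 40 N, if the wrist force passes 120 N, or if a joint passes its speed limit or range.

## Working session

There is one attempt and no reset: what is moved stays moved. The work goes in short steps, each a Python script; the robot and the scene stay as the last script left them, time stands still between calls to the robot, and variables do not carry over. Pictures are saved under pics/ and viewed, at most 10 in all, crops included, and the job is handed in when it is done.

```bash
mkdir -p pics; ls
python3 - <<'E'
from station import *
import cv2,numpy as np
for n in ["scene","side"]:
    c=camera(n); np.savez(f"pics/{n}0.npz",**c); cv2.imwrite(f"pics/{n}0.png",c["color"][:,:,::-1])
    print(n,c["K"].tolist(),c["R"].round(3).tolist(),c["t"].round(3).tolist())
print(get_obs())
E
```

```text
pics
scene [[435.63044082868197, 0.0, 319.6454052806598], [0.0, 435.63044082868197, 234.6210472158309], [0.0, 0.0, 1.0]] [[0.775, 0.632, -0.011], [0.518, -0.646, -0.561], [-0.361, 0.429, -0.828]] [-0.38, -0.232, 1.228]
side [[443.8763360038478, 0.0, 326.5771564392728], [0.0, 443.8763360038478, 234.7473058678942], [0.0, 0.0, 1.0]] [[-0.796, -0.605, -0.017], [-0.428, 0.582, -0.691], [0.428, -0.543, -0.722]] [0.405, 0.258, 0.873]
{'t': 0.1, 'joints': array([-8.40205975e+01,  1.79555485e+01,  8.58476133e+01, -5.98949102e-04,
        7.62626138e+01, -1.28015734e+01]), 'dq': array([-0.06042527, -0.00202916, -0.22757039,  0.07670573,  0.01833994,
       -0.0084354 ]), 'joint_efforts': array([ 3.82750746e-03, -4.12897968e+01, -2.60144413e+01, -1.27096146e-04,
        2.99052030e-03,  1.30195698e-05]), 'ee_pos': array([ 0.16897169, -0.49682743,  0.2308119 ]), 'tool_rot': array([-1.79935730e+02, -1.40070490e-02,  1.87811106e+01]), 'contact_force': array([-0.06398556,  0.56042615,  0.89773807]), 'wrist_torque': array([ 0.02334755,  0.01613437, -0.00200056]), 'finger_force': 0.0, 'gripper_width': 0.08537984641618401}
```

View pics/scene0.png

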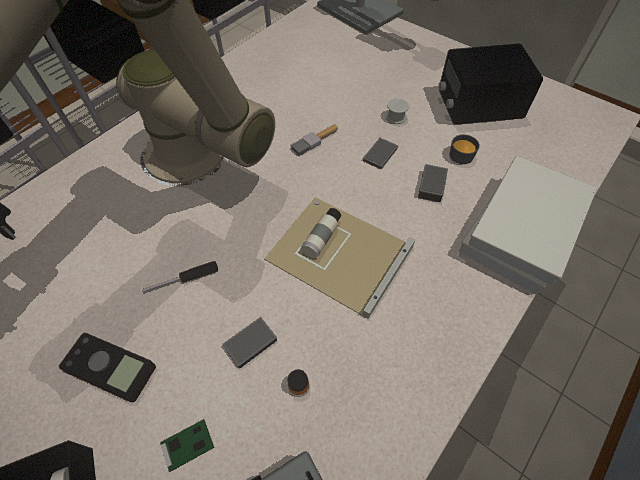

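View pics/side0.png

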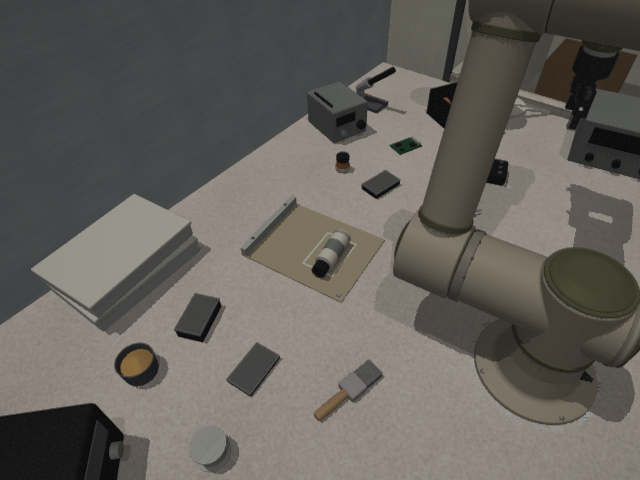

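Scene view: the mat's corners are near (316,198), (265,259), (365,314) and (413,240). The can is at (322,233) with its cap up-right. The cases are at (250,342), (433,183, looks thickest) and (380,152). The side view agrees. Next I'll measure these with depth.

```bash
cat > h.py <<'E'
import numpy as np,cv2
def world(c,z=None):
    v,u=np.mgrid[0:480,0:640]; K=c["K"]; d=c["range_z"]
    r=np.stack([(u-K[0,2])/K[0,0],(v-K[1,2])/K[1,1],np.ones_like(u,float)],-1)
    return (r*d[...,None]-c["t"])@c["R"]
def rect(P):
    (c,s,a)=cv2.minAreaRect((P[:,:2]*1000).astype(np.float32))
    if s[0]>s[1]: s=s[::-1]; a+=90     # s[1] long; a: direction of the short side
    a=(a+90)%180-90
    return np.round(c,1),np.round(s,1),round(a,1)
def comps(c,mask,lo=150):
    n,l,st,ce=cv2.connectedComponentsWithStats(mask.astype(np.uint8),connectivity=4)
    return [(l==i,ce[i].round()) for i in range(1,n) if st[i,4]>=lo]
E
python3 - <<'E'
from h import *
for n,pts in [("scene",[(250,342),(433,180),(380,152),(322,233)]),("side",[(381,184),(200,313),(254,368),(331,254)])]:
    c=dict(np.load(f"pics/{n}0.npz")); W=world(c); hsv=cv2.cvtColor(c["color"],cv2.COLOR_RGB2HSV)
    for p in pts:
        zt=np.median(W[p[1]-2:p[1]+3,p[0]-2:p[0]+3,2])
        m=(abs(W[...,2]-zt)<.004) if p!=pts[3] else (W[...,2]>.012)
        if p!=pts[3]: m&=hsv[...,2]<130
        m&=np.hypot(W[...,0]-W[p[1],p[0],0],W[...,1]-W[p[1],p[0],1])<.09
        for k,ce in comps(c,m):
            if k[p[1],p[0]]: print(n,p,"z",round(zt*1000,1),np.round(np.median(W[k][:,2])*1000,1),k.sum(),*rect(W[k]))
    p=(350,265) if n=="scene" else (290,235)
    print(hsv[p[1],p[0]],hsv[300,500])
    m=(hsv[...,0]>14)&(hsv[...,0]<30)&(hsv[...,1]>65)&(abs(W[...,2]-.003)<.005)
    m=cv2.morphologyEx(m.astype(np.uint8),cv2.MORPH_OPEN,np.ones((3,3)))
    for k,ce in comps(c,m,800): print(n,"mat",ce,k.sum(),np.median(W[k][:,2]),*rect(W[k]))
    m=(W[...,2]>.022)&(W[...,2]<.034)&(hsv[...,2]>130)
    for k,ce in comps(c,m,100): print(n,"bar?",ce,k.sum(),*rect(W[k]))
E
```

```text
scene (250, 342) z 21.3 21.0 1290 [ 535.8 -283.9] [60.6 96. ] -11.4
scene (433, 180) z 31.8 31.7 667 [606.1 322.5] [ 59.9 100.6] 22.7
scene (380, 152) z 14.3 13.5 530 [434.8 333.9] [60.1 98.4] 5.6
scene (322, 233) z 47.5 44.0 939 [484.3  18.1] [ 45.  132.2] 10.3
[ 21  76 150] [ 14  31 164]
scene mat [339. 258.] 6603 0.004378173882892182 [532.8   8.5] [221.8 262.4] -83.6
scene bar? [385. 281.] 435 [676.    4.8] [ 14.1 178. ] 6.3
side (381, 184) z 22.8 21.6 467 [ 534.5 -283. ] [62.2 99.3] -11.5
side (200, 313) z 31.6 31.7 1114 [607.2 322.7] [61.6 96.8] 23.0
side (254, 368) z 13.4 13.6 1399 [435.5 335.2] [62.  97.1] 5.4
side (331, 254) z 46.4 43.6 924 [483.3  18.1] [ 46.4 131.3] 8.3
[ 22  61 126] [20 44 87]
```

Both views agree to about 1.5 mm, and the sizes match the list: thick (606.6,322.6) at 22.8°, medium (535,-283.5) at -11.5°, thin (435,334.5) at 5.5°. The mat is at 6.4° with its centre at (540,9), and the bar position is consistent. I'll push the can with both fingers spread along it.

```bash
cat >> h.py <<'E'
A=6.4; _c,_s=np.cos(np.radians(A)),np.sin(np.radians(A)); MC=np.array([.5403,.0093])
def mat(x,y,z): return [MC[0]+_c*x-_s*y, MC[1]+_s*x+_c*y, z]
def tomat(p): d=np.asarray(p[:2])-MC; return np.array([_c*d[0]+_s*d[1],-_s*d[0]+_c*d[1]])
E
python3 - <<'E'
from h import *
from station import *
# clearance of bystanders near the cases
c=dict(np.load("pics/scene0.npz")); W=world(c)
for n,p in [("cleaner",(463,140)),("jar",(298,378)),("reel",(398,103)),("brush",(300,147))]: print(n,W[p[1],p[0]].round(3))
o=[180,0,A]
command_gripper(.06)
reach(mat(-.118,0,.12),o)
move_straight(mat(-.118,0,.012),feed=.15)
print(get_obs()["ee_pos"],get_obs()["contact_force"])
move_straight(mat(.055,0,.012),feed=.06)
print(get_obs()["contact_force"],get_obs()["t"])
x=.055
f0=get_obs()["contact_force"]
while x<.0755:
    x+=.0015; move_straight(mat(x,0,.012),feed=.03)
    f=get_obs()["contact_force"]-f0
    if abs(f[0])>2: break
print(x,f,get_obs()["t"])
c=camera("scene"); cv2.imwrite("pics/push.png",c["color"][150:350,220:460,::-1].repeat(2,0).repeat(2,1)); np.savez("pics/push.npz",**c)
E
```

```text
cleaner [0.598 0.488 0.038]
jar [ 0.671 -0.284  0.054]
reel [0.38  0.497 0.047]
brush [0.252 0.207 0.016]
[ 0.42348536 -0.00408363  0.01257814] [-0.22771879 -0.53915671 -0.06753516]
[-0.40231334 -0.13921354  0.15799536] 6.4083
0.07150000000000001 [-3.94055039  0.83551253  1.41147441] 9.1583
```

View pics/push.png

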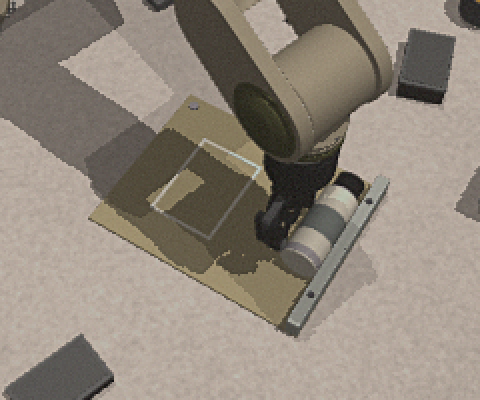

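The can lies along the bar, contact was felt at TCP mat x = 71 mm, and the outline is clear at about (323,244) in the full image. I'll back off, check the can, then pick the thick case.

```bash
cat >> h.py <<'E'
def px2w(c,u,v,z):
    K=c["K"]; r=c["R"].T@np.array([(u-K[0,2])/K[0,0],(v-K[1,2])/K[1,1],1]); o=-c["R"].T@c["t"]
    return o+r*(z-o[2])/r[2]
E
python3 - <<'E'
from h import *
from station import *
move_straight(mat(.03,0,.012),feed=.05)
move_straight(mat(.03,0,.13),feed=.25)
c=dict(np.load("pics/push.npz"))
q=[tomat(px2w(c,u,v,.003)) for u,v in [(322.5,220),(349.5,235),(325.5,268.5),(296,253)]]
print("outline corners in mat",np.round(q,4).tolist(),np.mean(q,0))
W0=world(dict(np.load("pics/scene0.npz")))
d=np.hypot(W0[...,0]-.6066,W0[...,1]-.3226); k=(W0[...,2]>.04)&(W0[...,2]<.3)&(d<.3); i=np.argmin(np.where(k,d,9)); print("books",W0.reshape(-1,3)[i],d.flat[i])
command_gripper(.085)
a=22.8; P=[.6066,.3226]
reach(P+[.12],[180,0,a+90])
c=camera("scene");W=world(c); m=(W[...,2]>.012)&(W[...,2]<.055)
M=(W[...,:2]-MC)@np.array([[_c,-_s],[_s,_c]]); m&=(M[...,0]<.122)&(M[...,0]>.02)&(abs(M[...,1])<.1)
cc,s,an=rect(W[m]); print("can",tomat(cc/1000),s,an,get_obs()["t"])
cw=camera("wrist"); cv2.imwrite("pics/wthick.png",cw["color"][:,:,::-1]); np.savez("pics/wthick.npz",**cw)
E
sed -i 's/_c,_s/_c,_s/' h.py
```

```text
outline corners in mat [[-0.0817, 0.0583], [-0.0019, 0.0555], [-0.0011, -0.0549], [-0.0828, -0.0568]] [-0.04186578  0.0005368 ]
books [0.61110474 0.43026535 0.04227022] 0.10775954864809915Traceback (most recent call last):
  File "<stdin>", line 14, in <module>
NameError: name '_c' is not defined. Did you mean: 'c'?
```

Run:
```python
from h import *
from h import _c,_s
from station import *
c=camera("scene");W=world(c); m=(W[...,2]>.012)&(W[...,2]<.055)
M=(W[...,:2]-MC)@np.array([[_c,-_s],[_s,_c]]); m&=(M[...,0]<.122)&(M[...,0]>.02)&(abs(M[...,1])<.1)
cc,s,an=rect(W[m]); print("can",tomat(cc/1000),s,an,get_obs()["t"])
P=[.6066,.3226]
move_straight(P+[.008],feed=.12)
print(get_obs()["contact_force"],get_obs()["ee_pos"])
command_gripper(0.0); o=get_obs(); print(o["gripper_width"],o["finger_force"])
move_straight(P+[.10],feed=.15); o=get_obs(); print(o["gripper_width"],o["finger_force"],o["contact_force"],o["t"])
c=camera("side"); cv2.imwrite("pics/grasp1.png",c["color"][:,:,::-1])
```

```text
can [0.10248035 0.02100755] [ 40. 131.] 5.8 12.5167
[-0.1243178   0.20829843 -1.18987193] [0.60713502 0.32276374 0.00898672]
0.058706445614137036 66.75941348075867
0.05844320347204716 66.04883551597595 [-0.52985369 -0.75249882 -2.24950622] 14.725
```

View pics/grasp1.png

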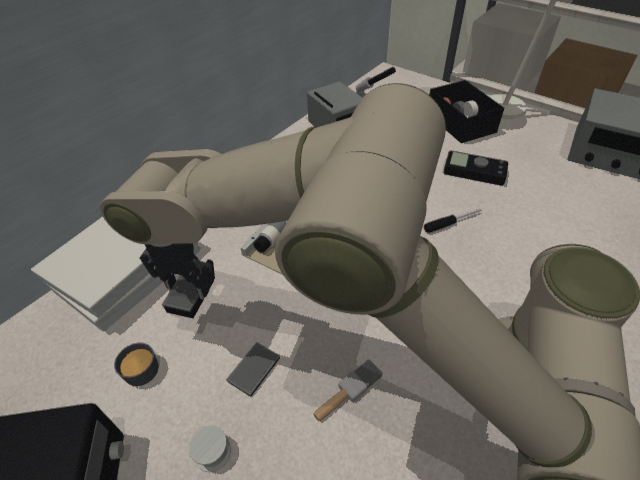

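The thick case is held level at about (183,298), and the can sits at mat x = 102.5 mm, y ≈ +7 mm. I'll place the case and pick the medium one.

```bash
cat >> h.py <<'E'
from station import *
OX=-.043
def place(zg,zb):
    "zg: TCP height at the grasp, zb: height of the support"
    o=[180,0,A+90]
    reach(mat(OX,0,zg+zb+.08),o)
    move_straight(mat(OX,0,zg+zb+.012),feed=.15)
    z=zg+zb+.012; f0=get_obs()["contact_force"][2]
    while z>zg+zb-.002:
        z-=.001; move_straight(mat(OX,0,z),feed=.03)
        f=get_obs()["contact_force"][2]-f0
        if f>2.5: break
    print("touch at",round(z-zg-zb,4),"f",round(f,2))
    command_gripper(.085); pause(.1)
    move_straight(mat(OX,0,z+.10),feed=.2); print("t",get_obs()["t"])
def pick(P,a,zg,open_=.085):
    reach(P+[.12],[180,0,a+90]); command_gripper(open_)
    move_straight(P+[zg],feed=.12); print(get_obs()["contact_force"].round(2),get_obs()["ee_pos"].round(4))
    command_gripper(0.0)
    move_straight(P+[.10],feed=.15); o=get_obs(); print("grip",o["gripper_width"],o["finger_force"],o["t"])
def look(name,zt,r=.09):
    "pose of the pile's top in the mat frame"
    c=camera(name); W=world(c); p=np.array(mat(OX,0,0))
    m=(abs(W[...,2]-zt)<.005)&(np.hypot(W[...,0]-p[0],W[...,1]-p[1])<r)&(c["color"].max(2)<130)
    k=max(comps(c,m,100),key=lambda k:k[0].sum())[0]; cc,s,a=rect(W[k]); print(name,"top z",np.median(W[k][:,2]).round(4),"mat xy",tomat(cc/1000).round(4),s,a)
    return c
E
python3 - <<'E'
from h import *
place(.008,.003)
pick([.5352,-.2835],-11.5,.006)
look("side",.033); c=look("scene",.033)
cv2.imwrite("pics/place1.png",c["color"][:,:,::-1])
E
```

```text
touch at -0.0 f 14.07
t 20.7833
[ 0.59 -0.46  0.19] [ 0.5356 -0.2838  0.0068]
grip 0.05809204563315215 64.21597480773926 24.3583
side top z 0.0345 mat xy [-0.0434  0.0001] [62.  99.4] 6.0
scene top z 0.0342 mat xy [-0.0427 -0.0005] [60.  97.7] 6.6
```

View pics/place1.png

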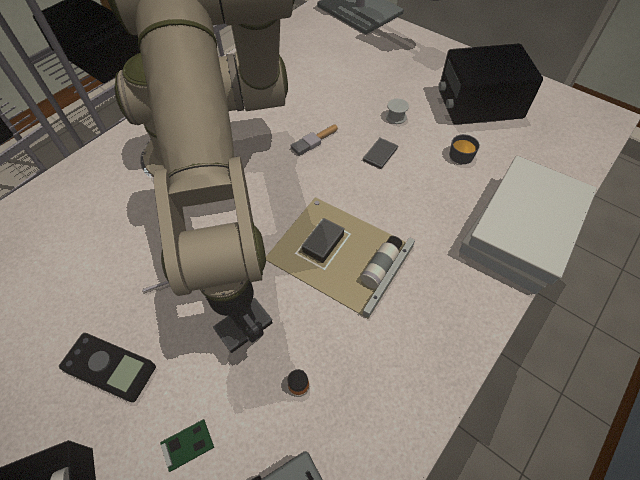

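The thick case lies inside the outline at about (322,241), the can is still at the bar, and the medium case is held level. Next I'll place it and pick the thin one.

Run:
```python
from h import *
place(.006,.033)
pick([.4352,.3345],5.5,.000,.078)
look("side",.053); look("scene",.053)
c=camera("side"); cv2.imwrite("pics/g3.png",c["color"][:,:,::-1])
```

```text
touch at -0.0 f 13.12
t 30.3167
[-0.19 -0.35  1.14] [0.4356 0.3347 0.0007]
grip 0.05783312351125701 64.0116834640503 34.1333Traceback (most recent call last):
  File "<stdin>", line 4, in <module>
  File "h.py", line 44, in look
    k=max(comps(c,m,100),key=lambda k:k[0].sum())[0]; cc,s,a=rect(W[k]); print(name,"top z",np.median(W[k][:,2]).round(4),"mat xy",tomat(cc/1000).round(4),s,a)
      ~~~^^^^^^^^^^^^^^^^^^^^^^^^^^^^^^^^^^^^^^^^
ValueError: max() iterable argument is empty
```

Side is probably occluded by the arm, so I'll use the scene camera.

Run:
```python
from h import *
c=camera("scene"); cv2.imwrite("pics/g3.png",c["color"][:,:,::-1])
look("scene",.053)
```

```text
scene top z 0.0541 mat xy [-0.0434 -0.0005] [61.1 98.9] 6.1
```

View pics/g3.png

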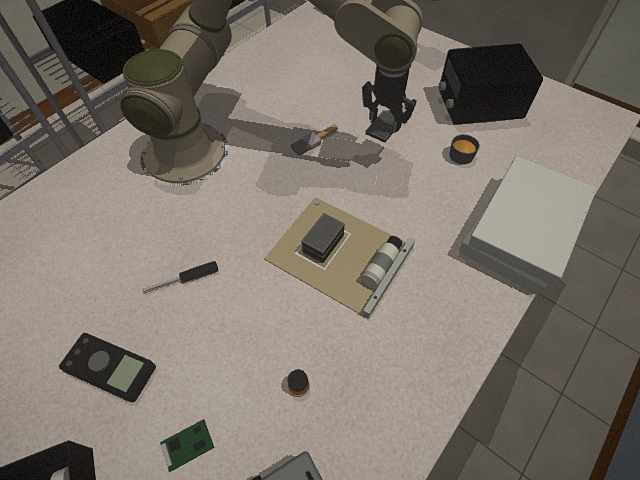

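The medium case sits squarely on the pile at (323,238), and the thin case is held level at (382,125).

Run:
```python
from h import *
place(.000,.053)
p=mat(OX,-.0,.28); reach([.35,-.3,.3],[180,0,A+90])
c=look("scene",.065)
cv2.imwrite("pics/end.png",c["color"][150:350,220:460,::-1].repeat(2,0).repeat(2,1))
print(get_obs()["t"])
try: look("side",.065)
except ValueError: pass
```

```text
touch at 0.001 f 3.84
t 40.05
scene top z 0.0662 mat xy [-0.043   0.0004] [60.8 97.3] 6.8
41.475
side top z 0.0666 mat xy [-0.0433  0.0022] [61.  99.6] 5.9
```

View pics/end.png

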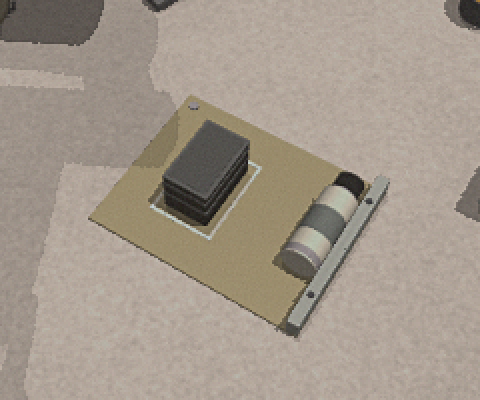

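The three-case pile is square inside the outline at (207,172) in the crop, and the can is along the bar at (322,225).

```bash
python3 -c "
from station import *
print(close_job())"
```

```text
the job is handed in; nothing more can be done
None
```

The job is handed in at about 42 s of the 72 s limit (no verdict was returned): the can rests along the stop bar, and the three cases are piled squarely inside the outline, with each level measured within about 3 mm of the one below.

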